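Peel the top parts tray off the stack and show it to the code reader

TASK

Pull the tray carriage by its red post fully out from under the shelf, and leave it out. Then peel the orange top tray off the stack, where it sticks, by its yellow lug: raise that corner first, clearly tilting the tray while the opposite corner still rests on the stack, and only then lift it clear. Present the tray level and right way up, its middle over the reader's dark window and about 10 cm above it, touching nothing else; finish while still holding it there, and leave the other things on the bench alone.

Things in the scene. Friction and masses are not known exactly. Their poses are not given: they have to be found in the camera images.
- carriage (a joint): travel of the tray carriage (m): 0 = pushed in under the shelf (always so at the start), 0.120 = fully out at its stop. It slides level along its own -x axis (roughly towards the robot) with about 3 N of friction and stays where it is left
- pull_post (a point): upright round red post on the carriage's front right, 16 mm thick; this point is on its axis, 20 mm below its top, 37 mm above the bare carriage plate (top 18 mm above the bench). Axes as the carriage: it opens along -x, z up. When pushed in, the shelf's front edge is 88 mm behind it (+x); the black stack's front wall is 30 mm behind the post's surface
- stack_top (a point): middle of the top of the black tray stack fixed on the carriage: rim 140 (x) by 110 mm (y), 48 mm above the bench; the orange tray nests in it. Moves with the carriage, axes as the carriage (it opens along -x). The shelf's front edge is 20 mm in front (-x) of this point when pushed in, 100 mm behind (+x) when fully out
- tray_lug (a point): upright yellow lug on the orange tray's near left corner: 10 mm thick, 26 long, 46 high from the rim. This point is 30 mm above the rim, 16 below its top, at x -60, y +45.5, z +41 mm from the tray's middle. Axes as the tray; seen from above the lug's long side points outward at 2.493 rad (142.8 deg) from +x towards +y; pinch its flat sides square to that
- tray_mid (a point): middle (half-way up) of the orange tray, 140 (x) by 110 (y) by 22 mm, 0.12 kg; its 112 by 82 mm tub hangs 18 mm below the rim, 8 mm play all round. Axes as the tray, at the start as the carriage. 4 sprung rubber clips (tops 3 mm above the rim, at x +-45, outside y +-55) cling to its long sides, some 2 to 3 N each over 7 mm of lift; swing it up about the corner opposite the lug
- tray_far (a point): underside of the rim at the corner of the orange tray opposite the lug, far right: x +64, y -49, z +7 mm from the tray's middle; axes as the tray
- reader_window (a point): centre of the dark window (85 by 70 mm) in the top face of the white code reader, a fixed box 120 (x) by 100 (y) by 40 mm high on the bench; this point is on its top face, 40 mm above the bench; z is up
- spool_mid (a point): middle of a standing solder spool, 48 mm in diameter, 46 mm high; leave it alone
- driver: red-handled screwdriver lying on the bench, about 200 mm long along its x; leave it alone
- drive: loose flat metal disc drive with a yellow label, 128 by 130 by 14 mm, origin at the middle of its underside; leave it alone
- riser: fixed grey riser shelf over the stack; origin on the bench below the middle of the pushed-in stack, axes as the carriage. Board 310 mm wide (y), from x -20 to +180 mm, underside 85 and top 103 mm above the bench, side walls at y -140 and +140 mm. Flat stock on it reaches 117 mm above the bench
Things that resemble listed ones, but are neither listed nor needed, are in the scene too. Of the things shaped like the part that bears reader_window, the white one is meant. There is more than one size of the part that bears tray_lug; the job needs the larger.

How it is judged:
By the outcome, as a careful person would: the job done as asked, in the order asked, and still so for the second after the job is handed in, while the arm keeps its last pose, push and grip.
It also fails if it takes over 58 s, if anything falls off the work surface, if the arm or the gripper's body presses on something with over 40 N, if the wrist force passes 120 N, or if a joint passes its speed limit or range.

ROBOT

A 7-joint arm with a two-finger parallel gripper is mounted at the origin on the work surface. World frame = base frame: x ahead of the robot, y to its left, z up, the work surface at z = 0. Lengths are in m, angles in rad, forces in N, time in s.
With the tool pointing down it reaches from about 0.35 to 0.9 m from the base axis. Payload 19.9 kg.
Tool frame: the origin (TCP) lies between the finger pads; the fingertips stand 19 mm ahead of it and the grasp point (between the pads) is the TCP; z points along the fingers, y is the line along which they close (so a half turn about z gives the same grasp; the last joint's range is limited). The gripper opens to 94 mm and grips with 3 to 60 N. Pads are 16 mm wide; open, the fingers measure 119 mm over their backs; the gripper's body (75 mm by 177 mm) begins 78 mm behind the grasp point.
Start: joints at [1.282, 0.417, -0.01, 1.614, 0.005, 1.111, -0.053], TCP at [0.153, -0.606, 0.224] pointing down, gripper open.
Joint ranges: [-2.81, 2.81], [-0.39, 2.02], [-1.27, 1.25], [0.06, 2.57], [-1.19, 4.33], [0.19, 2], [-2.82, 2.82]. Speed limits (rad/s): [1.89, 1.89, 2.39, 2.39, 3.01, 3.01, 3.01].

INTERFACE

Orientations are given as a 3x3 rotation matrix whose columns are the frame's x, y, z axes.
In Python, from rig import robot gives the robot as it stands. Calls block until the motion is done:
- robot.move_ptp(position, orientation): joint-space move of the TCP to a pose.
- robot.move_linear(position, velocity=0.15, frame=None, threshold=None): straight line of the TCP; frame=None keeps the orientation; velocity is the mean speed in m/s. With threshold (N) it stops when the force on the tool has changed by that much, and returns True; else False.
- robot.goto_joints(angles): joint-space move.
- robot.gripper_to(opening): finger opening in m; the grip force is fixed at half the most; returns when the fingers have stopped.
- robot.pause(seconds).
- robot.ik(position, orientation): joint angles nearest the present ones, or None.
- robot.get_state(): the state.
- robot.grab_frame(name): name is "scene" or "top" or "wrist"; returns the picture (480x640x3 uint8, red, green, blue); there is no depth.
- robot.camera_info(name): a dict with "fx", "fy", "cx", "cy" (pixels), "dist" ([k1, k2, p1, p2, k3] as OpenCV has them; the pictures are not rectified), "rvec" (rotation vector, rad) and "tvec" (3), from world to camera coordinates, as OpenCV has them. Camera axes: x right, y down, z forward; pixel columns grow to the right and rows downward; lengths in m; the calibration is good to about 2 mm. A picture is of the moment at which its call begins: read the wrist's pose just before it. camera_info takes no time and is no camera call; for the wrist camera it gives the pose at the moment of the call.
A pose or a line that the arm cannot do raises robot.PlanningError and nothing moves.
- robot.sign_off(): hands the job in; it is judged then, once.
The state is a dict: "time": time; "qpos": joint angles; "joint_vel": joint speeds; "effort": joint torques, N m; "ee_pos": TCP position; "tool_rot": TCP orientation; "force": force on the tool from outside, world axes, zero at the start; "moment": the same for the moment, N m; "opening": finger opening in m; "grasp_force": force on a finger pad.
Only numpy, scipy, OpenCV 4.12 (cv2) and the standard library are available. Lean on these libraries where they do the work, as an engineer would, in place of code of your own. Each camera call takes 0.05 s, during which the arm holds its last target. There are 200 camera calls.

## Working session

There is one attempt and no reset: what is moved stays moved. The work goes in short steps, each a Python script; the robot and the scene stay as the last script left them, time stands still between calls to the robot, and variables do not carry over. Pictures are saved under pics/ and viewed, at most 10 in all, crops included, and the job is handed in when it is done.

```bash
mkdir -p pics
cat > h.py <<'E'
import numpy as np, cv2
from rig import robot
def snap(n,f):
    ci=robot.camera_info(n); im=robot.grab_frame(n); cv2.imwrite('pics/'+f,im[:,:,::-1]); return im,ci
def ray(ci,uv):
    K=np.array([[ci['fx'],0,ci['cx']],[0,ci['fy'],ci['cy']],[0,0,1]])
    p=cv2.undistortPoints(np.array([[uv]],float),K,np.array(ci['dist']))[0,0]
    R=cv2.Rodrigues(np.array(ci['rvec'],float))[0]; t=np.array(ci['tvec']).reshape(3)
    return -R.T@t, R.T@np.array([p[0],p[1],1])
def atz(ci,uv,z):
    c,d=ray(ci,uv); return c+d*(z-c[2])/d[2]
def proj(ci,P):
    K=np.array([[ci['fx'],0,ci['cx']],[0,ci['fy'],ci['cy']],[0,0,1]])
    return cv2.projectPoints(np.array(P,float).reshape(-1,3),np.array(ci['rvec'],float),np.array(ci['tvec'],float),K,np.array(ci['dist']))[0].reshape(-1,2)
def down(yaw): # tool y axis at yaw, z down
    y=np.array([np.cos(yaw),np.sin(yaw),0]); z=np.array([0,0,-1.]); return np.c_[np.cross(y,z),y,z]
E
python3 -c "
from h import *
for n in ['scene','top']: 
    im,ci=snap(n,n+'0.png'); print(n,ci)
print(robot.get_state())"
```

```text
scene {'fx': 543.2697465754242, 'fy': 543.2697465754242, 'cx': 318.18350376705797, 'cy': 238.39145281954407, 'dist': array([-0.09055895,  0.        ,  0.        ,  0.        ,  0.        ]), 'rvec': array([ 2.45022609,  0.84179146, -0.23621109]), 'tvec': array([-0.39080127, -0.25926034,  1.50801945])}
top {'fx': 434.1796335488538, 'fy': 434.1796335488538, 'cx': 316.7012506276165, 'cy': 237.91081211480451, 'dist': array([-0.03107854,  0.        ,  0.        ,  0.        ,  0.        ]), 'rvec': array([ 2.09888758, -2.1246405 ,  0.19913607]), 'tvec': array([-0.03089429,  0.53546981,  0.95912336])}
{'time': 0.1, 'qpos': array([ 1.28152551,  0.41792358, -0.01027992,  1.61408517,  0.00472891,
        1.11068494, -0.05298381]), 'joint_vel': array([-0.00046026, -0.00193106,  0.00119574, -0.00202957, -0.00057171,
        0.00028999,  0.00275512]), 'effort': array([ 1.66644819e-03, -8.52586770e+01,  6.39309324e-01, -4.26698506e+01,
       -4.89653915e-02,  1.63935096e-02,  1.61346807e-04]), 'ee_pos': array([ 0.15317341, -0.60562845,  0.22389425]), 'tool_rot': array([[ 9.69457621e-01,  2.45258593e-01, -3.78952842e-04],
       [ 2.45258856e-01, -9.69457102e-01,  1.01020440e-03],
       [-1.19617213e-04, -1.07229190e-03, -9.99999418e-01]]), 'force': array([ 0.43461939, -0.62906518, -0.00313523]), 'moment': array([-0.00721495,  0.01769501,  0.03484716]), 'grasp_force': 0.0, 'opening': 0.09399190363377354}
```

View pics/top0.png

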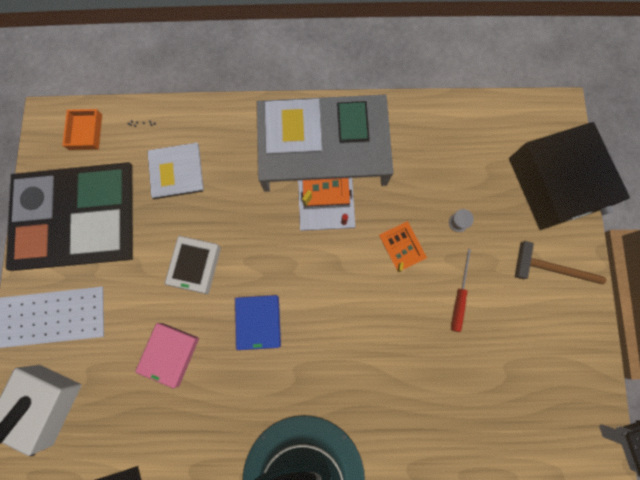

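View pics/scene0.png

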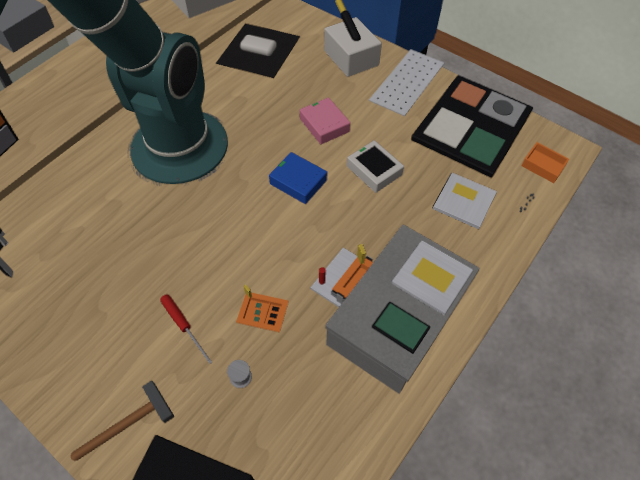

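```bash
python3 -c "
from h import *
t=cv2.imread('pics/top0.png')
a=cv2.resize(t[160:240,280:380],None,fx=4,fy=4,interpolation=3); b=cv2.resize(t[225:305,150:250],None,fx=4,fy=4,interpolation=3)
s=cv2.imread('pics/scene0.png')[230:310,305:405]; s=cv2.resize(s,None,fx=7,fy=7,interpolation=3)[:280,:800]
s=cv2.resize(cv2.imread('pics/scene0.png')[230:310,300:400],None,fx=3.5,fy=3.5,interpolation=3)
o=np.zeros((600,800,3),np.uint8); o[:320,:400]=a;o[:320,400:]=b;o[320:,:350]=s
s2=cv2.resize(t[90:195,245:405],None,fx=2.6,fy=2.6,interpolation=3);o[320:320+273,370:370+416]=s2
cv2.imwrite('pics/c1.png',o)"
```

```text
(no output)
```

View pics/c1.png

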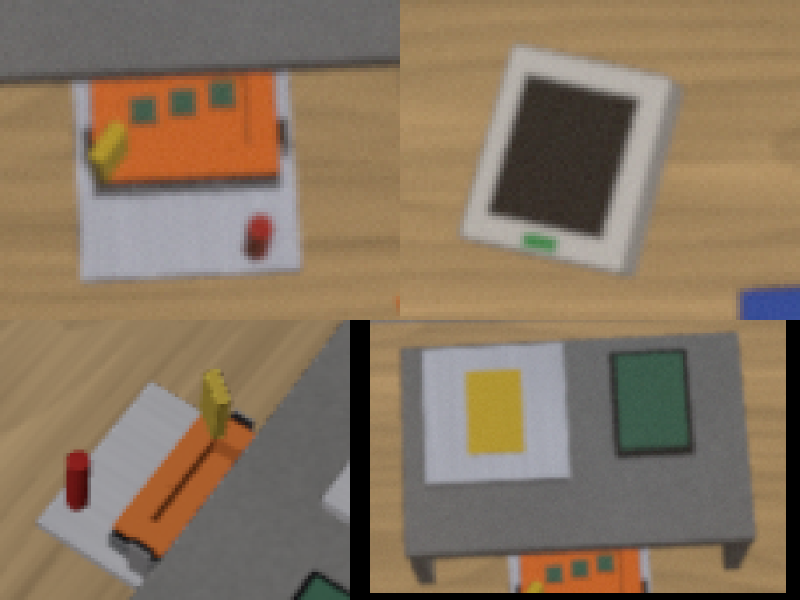

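```bash
python3 -c "
from h import *
ct=robot.camera_info('top');cs=robot.camera_info('scene')
def u(x,y,s,ox,oy,X,Y): return ((x-X+.5)/s-.5+ox,(y-Y+.5)/s-.5+oy)
A=lambda x,y:u(x,y,4,280,160,0,0); B=lambda x,y:u(x,y,4,150,225,400,0); C=lambda x,y:u(x,y,2.6,245,90,370,320); S=lambda x,y:u(x,y,3.5,300,230,0,320)
r=np.round
c=[atz(ct,C(*p),.103) for p in [(408,556),(754,540),(737,333),(401,348)]]; print('shelf',r(c,4))
f=c[1]-c[0]; g=c[1]-c[0]+c[2]-c[3]; print('yaw',np.arctan2(g[1],g[0])+np.pi/2)
print('post top',atz(ct,A(260,222),.075),atz(cs,S(78,455),.075),'base',atz(ct,A(257,251),.018))
pl=[atz(ct,A(*p),.018) for p in [(81,280),(301,269)]];print('plate',r(pl,4)); d=pl[1]-pl[0];print(np.arctan2(d[1],d[0])+np.pi/2)
tr=[atz(ct,A(*p),.052) for p in [(97,183),(279,174)]];print('tray front',r(tr,4)); d=tr[1]-tr[0];print(np.arctan2(d[1],d[0])+np.pi/2, np.linalg.norm(d))
print('lug top',atz(ct,A(114,135),.098),atz(cs,S(213,373),.098))
w=np.array([atz(ct,B(*p),.04) for p in [(526,76),(637,98),(603,237),(490,213)]]);print('win',r(w,4),w.mean(0)); d=w[0]+w[1]-w[2]-w[3]; print(np.arctan2(d[1],d[0]),np.linalg.norm(w[0]-w[1]),np.linalg.norm(w[0]-w[3]))
o=np.array([atz(ct,B(*p),.04) for p in [(515,45),(672,78),(624,272),(461,237)]]);print('box',o.mean(0))
print(robot.camera_info('wrist'))
"
```

```text
shelf [[ 0.6605  0.0916  0.103 ]
 [ 0.6707 -0.2122  0.103 ]
 [ 0.8703 -0.2062  0.103 ]
 [ 0.8606  0.1014  0.103 ]]
yaw 0.032458439720759236
post top [ 0.58334367 -0.10255106  0.075     ] [ 0.58032955 -0.09784055  0.075     ] base [ 0.57979596 -0.10354014  0.018     ]
plate [[ 0.5632  0.0035  0.018 ]
 [ 0.5682 -0.1299  0.018 ]]
0.03751403392205854
tray front [[ 0.6144 -0.0079  0.052 ]
 [ 0.6184 -0.1158  0.052 ]]
0.03690845535392562 0.10804286078568887
lug top [ 0.62963486 -0.01949227  0.098     ] [ 0.61949776 -0.00700936  0.098     ]
win [[0.5282 0.2846 0.04  ]
 [0.5141 0.2177 0.04  ]
 [0.4323 0.2346 0.04  ]
 [0.447  0.3017 0.04  ]] [0.4803917  0.25966217 0.04      ]
-0.20565562352822492 0.06831405601777586 0.08304872876722187
box [0.47948392 0.25727877 0.04      ]
{'fx': 336.8143811257129, 'fy': 336.8143811257129, 'cx': 319.0592612000838, 'cy': 238.17599642756946, 'dist': array([-0.03131789,  0.        ,  0.        ,  0.        ,  0.        ]), 'rvec': array([-2.31692382,  1.80432259,  0.22693819]), 'tvec': array([-0.62521748, -0.0255494 ,  0.39056319])}
```

```bash
python3 -c "
from h import *
R=down(-np.pi/2+.035)
print(robot.ik([.56,-.09,.2],R))
robot.move_ptp([.56,-.09,.2],R); robot.pause(.3)
im,ci=snap('wrist','w1.png'); print(ray(ci,(320,240)),robot.get_state()['time'])
yaw=.035; c,s=np.cos(yaw),np.sin(yaw)
print(proj(ci,[[.581,-.102,.075],[.6244,-.016,.098]]))
"
```

```text
[ 0.46222496  0.37233933 -0.44563356  1.77395203  0.18325142  1.0362488
 -1.58635554]
(array([ 0.63149173, -0.08837331,  0.36048969]), array([-0.25168396, -0.01190965, -0.96775538])) 2.7917
[[332.73257411 213.63816133]
 [223.61349144 159.04770093]]
```

View pics/w1.png

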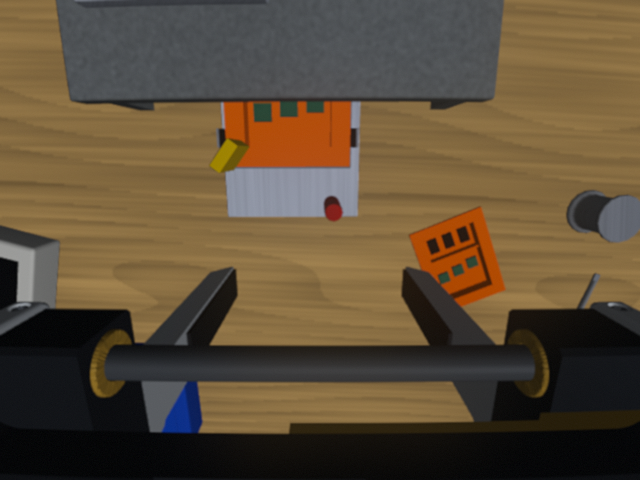

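```bash
python3 -c "
from h import *
R=down(-np.pi/2+.035); p=np.array([.581,-.102,.055]); x=np.array([np.cos(.035),np.sin(.035),0])
robot.gripper_to(.06)
robot.move_linear(p-.0*x+[0,0,.06],velocity=.2)
robot.move_linear(p,velocity=.1,threshold=15)
robot.gripper_to(0); s=robot.get_state(); print(s['opening'],s['grasp_force'],s['ee_pos'])
print(robot.move_linear(p-.128*x,velocity=.06,threshold=16)); s=robot.get_state(); print(s['ee_pos'],s['force'])
robot.pause(.2); print(np.linalg.norm((s['ee_pos']-p)[:2]))
robot.gripper_to(.05)
q=robot.get_state()['ee_pos']; robot.move_linear([q[0],q[1],.2],velocity=.15)
q=np.array([.46,-.03,.22]); robot.move_ptp(q,down(np.deg2rad(52.8)+.035-np.pi)); robot.pause(.2)
im,ci=snap('wrist','w2.png'); np.save('ci2.npy',ci,allow_pickle=True); print(robot.get_state()['qpos'],robot.get_state()['time'])
im,ci=snap('top','t2.png')
"
```

```text
0.01588943464931118 30.000231564044952 [ 0.58098626 -0.10177177  0.05502432]
True
[ 0.46072676 -0.10613767  0.05502321] [ 0.27917347 -0.51279369  3.27993882]
0.12034439187229046
[ 0.4142369   0.14972348 -0.45108452  1.99774944  0.07672492  1.01058785
 -2.25837806] 10.4583
```

View pics/w2.png

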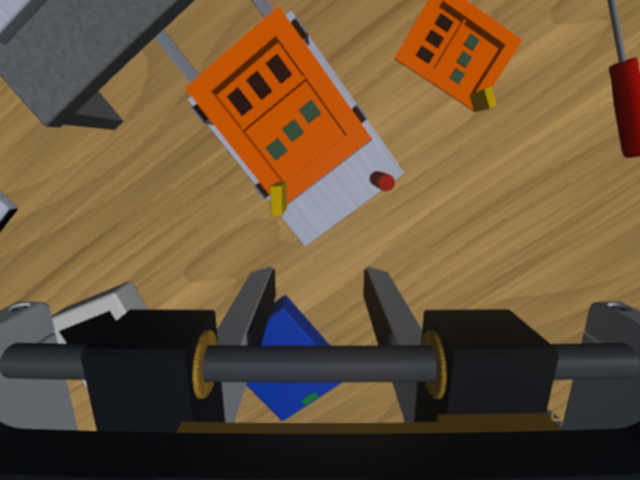

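```bash
cat >> h.py <<'E'
def fit(ci,px):
    from scipy.optimize import least_squares
    L=np.array([[70,55,11],[70,-55,11],[-70,-55,11]])/1000.
    W=lambda v:np.c_[L[:,0]*np.cos(v[2])-L[:,1]*np.sin(v[2])+v[0],L[:,0]*np.sin(v[2])+L[:,1]*np.cos(v[2])+v[1],L[:,2]+.041]
    r=least_squares(lambda v:(proj(ci,W(v))-px).ravel(),[.566,-.063,.035]); return r.x,r.fun
E
python3 -c "
from h import *
ci=np.load('ci2.npy',allow_pickle=True).item()
v,f=fit(ci,np.array([[188,90],[285,9],[371,139.]])); print(v,f)
L=[]
for a in (-13,13):
  for b in (-5,5):
    for z in (.052,.098):
      t=2.493+v[2]; c,s=np.cos(v[2]),np.sin(v[2])
      o=v[:2]+[-.06*c-.0455*s,-.06*s+.0455*c]
      L.append([o[0]+(a*np.cos(t)-b*np.sin(t))/1e3,o[1]+(a*np.sin(t)+b*np.cos(t))/1e3,z])
print(o); P=proj(ci,L); print(P.round(1))
im=cv2.resize(cv2.imread('pics/w2.png')[0:250,150:420],None,fx=2,fy=2,interpolation=3)
for p in P: cv2.circle(im,tuple(int(k) for k in ((p-[150,0])*2)),2,(255,0,0),-1)
cv2.imwrite('pics/c2.png',im)
"
```

```text
[ 0.56549666 -0.06388503  0.02401715] [-0.46151549 -1.09915354 -2.45859881 -1.0132359   3.11286931  2.54505742]
[ 0.50442129 -0.01983904]
[[277.9 183.1]
 [271.4 188. ]
 [288.3 183.2]
 [283.4 188.1]
 [278.4 209.7]
 [272.1 218.6]
 [288.6 209.8]
 [283.9 218.7]]
```

View pics/c2.png

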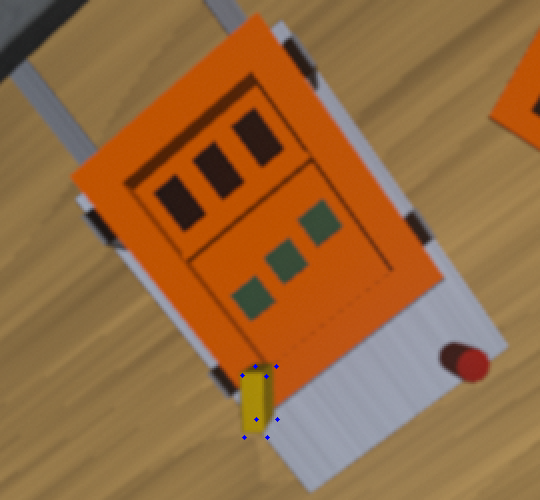

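```bash
cat >> h.py <<'E'
yaw=.033; mid=np.array([.5655,-.064,.041])
Rz=lambda a:np.array([[np.cos(a),-np.sin(a),0],[np.sin(a),np.cos(a),0],[0,0,1]])
lug=mid+Rz(yaw)@[-.060,.0455,.041]; piv=mid+Rz(yaw)@[.064,-.049,.007]
R0=down(np.deg2rad(52.8)+yaw-np.pi)
e=piv-lug; e[2]=0; e/=np.linalg.norm(e); w=np.cross([0,0,1],e)
def tilt(deg):
    Q=cv2.Rodrigues(w*np.deg2rad(deg))[0]; return piv+Q@(lug-piv),Q@R0
E
python3 -c "
from h import *
for d in (0,10,20): print(tilt(d)[0], robot.ik(*tilt(d)))
robot.move_linear(lug+[0,0,.06],velocity=.15,frame=R0)
print(robot.move_linear(lug,velocity=.08,threshold=12))
robot.gripper_to(0); s=robot.get_state(); print(s['opening'],s['grasp_force'],s['ee_pos']-lug,s['force'])
for d in (2,4,6,9,12,15,18):
    p,R=tilt(d); robot.move_linear(p,velocity=.03,frame=R); s=robot.get_state(); print(d,s['force'].round(1),s['moment'].round(2),s['opening'],s['grasp_force'])
print(s['time'])
snap('scene','s3.png'); snap('top','t3.png'); snap('wrist','w3.png')
a=cv2.imread('pics/s3.png')[180:380,220:420]; b=cv2.imread('pics/w3.png')
cv2.imwrite('pics/c3.png',np.hstack([cv2.resize(a,(400,400),interpolation=3),cv2.resize(b,(400,400))]))
"
```

```text
[ 0.50403144 -0.02050441  0.082     ] [ 0.32893925  0.43193475 -0.41931337  2.01459591  0.25419161  0.74474481
 -2.43152127]
[ 0.51077296 -0.02529893  0.10855602] [ 0.39433037  0.48277416 -0.43712893  1.8713751   0.11536261  0.9728264
 -2.2711987 ]
[ 0.52117001 -0.03269324  0.13327207] [ 0.41844031  0.55750505 -0.42082397  1.71674304  0.02675605  1.20116609
 -2.17722355]
False
0.009774771478480947 30.018774569034576 [0.00049687 0.00076116 0.0002399 ] [1.24469843 4.6234391  1.04150868]
2 [0.7 5.8 3.6] [ 1.52 -0.3   0.33] 0.010269223678301987 30.029084086418152
4 [0.6 5.4 3.9] [ 1.76 -0.35  0.16] 0.009727472929850049 30.02054661512375
6 [-0.4  4.1  1.7] [ 0.86 -0.31  0.27] 0.010032892156660613 30.107158720493317
9 [1.  4.2 3.3] [ 0.87 -0.44  0.27] 0.009717558705725785 30.18305093050003
12 [-0.9  4.1  4.2] [ 0.83 -0.56  0.26] 0.009870323525600072 30.14679729938507
15 [-0.2  4.4  3.8] [ 0.86 -0.48  0.14] 0.010066132942060425 30.06835162639618
18 [-0.7  4.4  4. ] [ 0.9  -0.38  0.12] 0.010224855013941494 30.07394403219223
15.5583
```

View pics/c3.png

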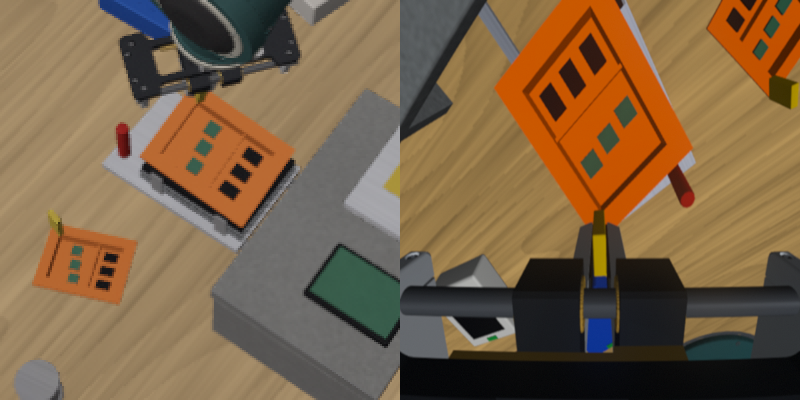

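```bash
cat >> h.py <<'E'
win=np.array([.480,.2588,.04]); tgt=win+[0,0,.1]+Rz(yaw)@[-.060,.0455,.041]
E
python3 -c "
from h import *
p,R=tilt(18)
print(tgt,robot.ik(tgt,R0))
robot.move_linear(p+[0,0,.06],velocity=.05)
s=robot.get_state(); print(s['force'].round(1),s['moment'].round(2),s['opening'])
q=p+[-.05,.02,.08]
robot.move_linear(q,velocity=.1)
robot.move_linear(q+[-.01,.01,.01],velocity=.02,frame=R0)
robot.move_linear(tgt+[0,0,.05],velocity=.12)
robot.move_linear(tgt,velocity=.06); robot.pause(.5)
s=robot.get_state(); print(s['ee_pos'],s['force'].round(1),s['opening'],s['time'])
snap('wrist','w4.png');im,ci=snap('scene','s4.png'); ct=snap('top','t4.png')[1]
L=np.array([[x,y,11] for x,y in((70,55),(70,-55),(-70,-55),(-70,55))])/1e3
W=win+[0,0,.1]+L@Rz(yaw).T
im=cv2.imread('pics/s4.png');tp=cv2.imread('pics/t4.png')
print(proj(ci,W),proj(ct,W))
cv2.imwrite('pics/c4.png',np.hstack([cv2.resize(im[60:260,290:490],(400,400),interpolation=3),cv2.resize(tp[180:330,120:270],(400,400),interpolation=3)]))
"
```

```text
[0.41853144 0.30229559 0.181     ] [-0.8303556   0.27484659  0.17031337  1.93139679 -0.05699631  0.93990688
 -2.81973344]
[ 0.3 -0.2 -0.9] [-0.08 -0.25  0.03] 0.009830251340364516
[0.41854549 0.30232163 0.18103871] [-0.2 -0.4 -1.2] 0.00958932112062633 24.6583
[[413.83966943 131.30586642]
 [390.64131761 158.35971602]
 [342.24298203 132.71303663]
 [366.54959736 107.43699826]] [[150.50851736 225.03036429]
 [201.66184483 222.64327532]
 [201.12545438 288.54132308]
 [148.4282073  290.80794021]]
```

View pics/c4.png

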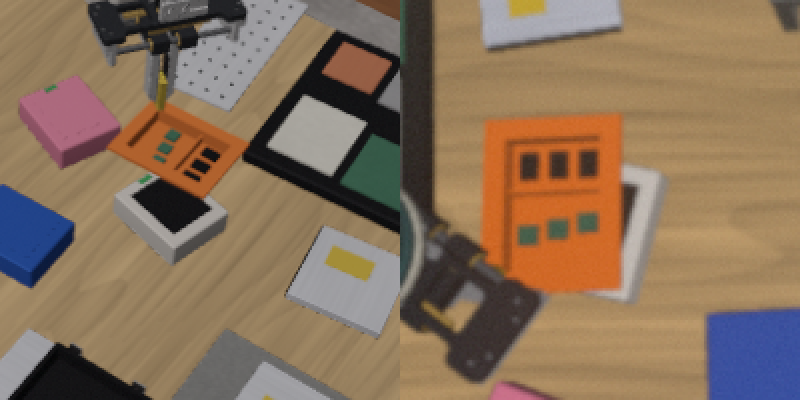

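View pics/w4.png

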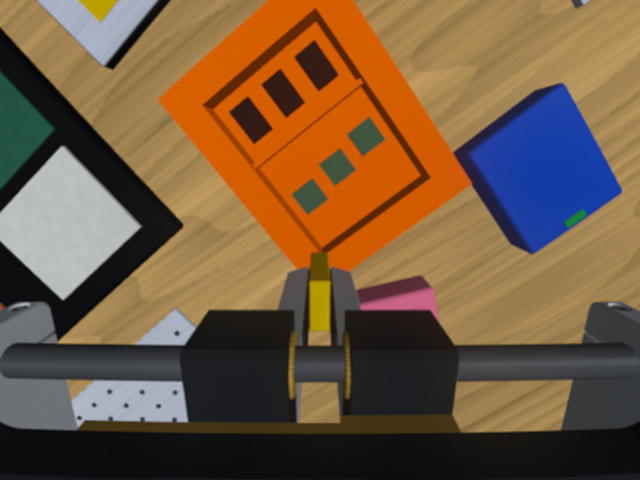

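```bash
cat > pose.py <<'E'
from h import *
from scipy.optimize import least_squares
L=np.array([[70,55,11],[70,-55,11],[-70,-55,11]])/1e3
def pose(obs,x0):
    f=lambda v:np.concatenate([(proj(ci,(L@cv2.Rodrigues(v[3:])[0].T+v[:3])[list(i)])-px).ravel() for ci,i,px in obs])
    r=least_squares(f,x0); print('resid',r.fun.round(1)); Q=cv2.Rodrigues(r.x[3:])[0]
    print('mid',r.x[:3].round(4),'tilt x,y axes up deg',np.degrees(np.arcsin(Q[2,:2])).round(1),'yaw',np.arctan2(Q[1,0],Q[0,0])); return r.x,Q
E
python3 -c "
from pose import *
print(robot.get_state()['qpos'])
t,s,w_=[robot.camera_info(n) for n in('top','scene','wrist')]
T=(t,(0,1,2),np.array([[151.9,225.1],[202.9,222.4],[202.9,288.]])); S=(s,(0,1,2),np.array([[413.5,133.3],[392.3,158.8],[343.3,133.8]])); Wr=(w_,(0,2),np.array([[160,99],[472,184.]]))
x0=[.48,.259,.14,0,0,.03]
pose([T,S,Wr],x0);pose([Wr,T],x0);pose([S,Wr],x0)
for a in (.2,.4,.6):
  print(a,robot.ik(win+[0,0,.1]+Rz(yaw+a)@[-.060,.0455,.041],Rz(a)@R0))
"
```

```text
[-0.8686409   0.27632123  0.21536871  1.93264324 -0.07228921  0.93992101
 -2.80555135]
resid [ 0.1 -0.6 -0.4 -0.6 -0.9 -0.2  0.3 -0.5 -1.5  0.1 -1.  -0.4  0.2  0.2
 -0.2 -0.4]
mid [0.4818 0.2565 0.1388] tilt x,y axes up deg [ 0.4 -1.8] yaw 0.03165611071780925
resid [ 0.1  0.1  0.  -0.1 -0.1 -0.5  0.1 -0.1 -0.2  0.4]
mid [0.4809 0.256  0.139 ] tilt x,y axes up deg [1.2 0. ] yaw 0.03131772234149834
resid [ 0.6 -0.1 -1.1 -0.2 -0.6 -0.9  0.   0.1 -0.2 -0.4]
mid [0.4824 0.2568 0.139 ] tilt x,y axes up deg [ 0.1 -3.2] yaw 0.031544111490455454
0.2 [-0.83532764  0.25130573  0.18616959  1.96345863 -0.05737357  0.93178317
 -2.60769461]
0.4 [-0.79644589  0.22951465  0.15860669  1.990059   -0.04499887  0.92528826
 -2.40190723]
0.6 [-0.75251341  0.21198904  0.13267751  2.0112161  -0.03497911  0.92049089
 -2.18864833]
```

```bash
python3 -c "
from h import *
a=.3
robot.move_linear(win+[-.001,.0025,.1]+Rz(yaw+a)@[-.060,.0455,.041],velocity=.03,frame=Rz(a)@R0); robot.pause(1)
s=robot.get_state(); print(s['ee_pos'],s['qpos'].round(3),s['force'].round(1),s['opening'],s['time'],np.abs(s['joint_vel']).max())
snap('scene','s5.png'); snap('top','t5.png')
im=cv2.imread('pics/s5.png');tp=cv2.imread('pics/t5.png')
o=np.zeros((600,800,3),np.uint8)
o[:400]=np.hstack([cv2.resize(im[70:220,310:460],(400,400),interpolation=3),cv2.resize(tp[180:330,120:270],(400,400),interpolation=3)])
o[400:,:400]=cv2.resize(tp[90:290,240:500],(400,200));o[400:,400:]=cv2.resize(im[220:400,180:480],(400,200)); cv2.imwrite('pics/c5.png',o)
"
```

```text
[0.4074423  0.28470204 0.18102542] [-0.822  0.241  0.173  1.976 -0.051  0.929 -2.511] [-0.4 -0.9 -1.1] 0.010202557984859268 26.65 0.002117911897706699
```

View pics/c5.png

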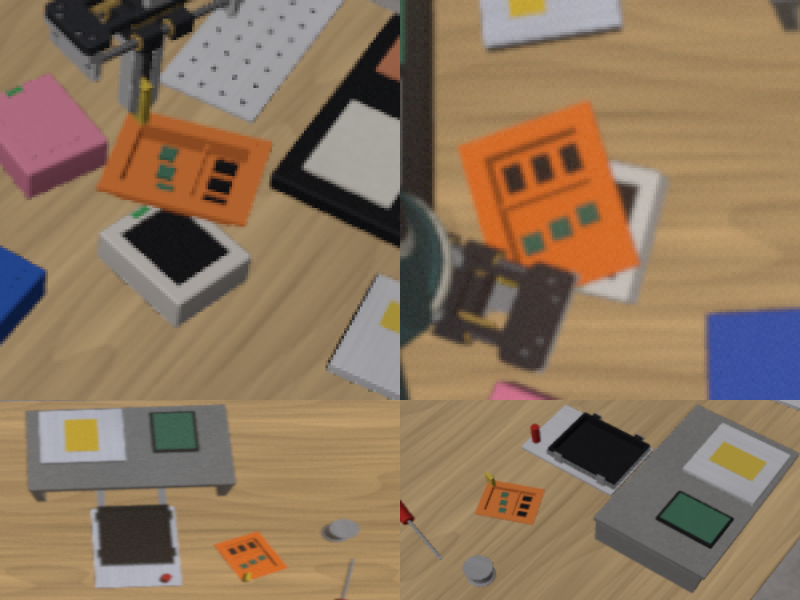

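```bash
python3 -c "
from pose import *
t,s=[robot.camera_info(n) for n in('top','scene')]
k=150/400
T=(t,(0,1,2),(np.array([[459,147],[591,103],[639,263.]])-[400,0]+.5)*k-.5+[120,180]); S=(s,(0,1,2),(np.array([[272,142],[244,225],[98,190.]])+.5)*k-.5+[310,70])
pose([T,S],[.48,.259,.14,0,0,.33])
robot.sign_off()"
```

```text
resid [-0.8 -0.4 -1.1 -1.1  0.1  0.3 -0.5  0.6 -0.3  0.9 -1.3 -0.2]
mid [0.4802 0.2606 0.1387] tilt x,y axes up deg [-0.1  0.4] yaw 0.3370213099446988
the job is handed in; nothing more can be done
```

The job is handed in: the carriage is fully out at its stop (0.120 m), and the tray was tilted about 18° off the stack, then lifted clear. It is still held level (within about 0.5°) about 99 mm above the reader window and centred to about 2 mm, at roughly 27 s.

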